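# Open the jar of spare puzzle pieces at the notched rail

### The arm

A 6-joint arm with a two-finger parallel gripper is mounted at the origin on the work surface. World frame = base frame: x ahead of the robot, y to its left, z up, the work surface at z = 0. Lengths are in m, angles in degrees, forces in N, time in s.
With the tool pointing down it reaches from about 0.375 to 0.9 m from the base axis. Payload 3.1 kg.
Tool frame: the origin (TCP) lies midway between the tips of the shut fingers; the grasp point (between the pads) lies bot.hold_point_z behind it (bot.hold_point_z is the distance from the TCP to the grasp point, in m); z points along the fingers, y is the direction in which the jaws open and shut (so a half turn about z gives the same grasp; the last joint's range is limited). The gripper opens to 87 mm and grips with 3 to 60 N. Pads are 19 mm wide; open, the fingers measure 117 mm over their backs; the gripper's body (75 mm by 190 mm) begins 51 mm behind the grasp point.
Start: joints at [61.622, 30.224, 82.088, -0, 67.689, -10.227], TCP at [0.195, 0.594, 0.223] pointing down, gripper open.
Joint ranges: [-176.69, 176.69], [-43.24, 126.21], [12.49, 139.97], [-82, 262], [0, 151.66], [-163.58, 163.58]. Speed limits (degrees/s): [159.86, 159.86, 180, 180, 180, 180].

### API

Orientations are given as a 3x3 rotation matrix whose columns are the frame's x, y, z axes.
In Python, from rig import bot, vision gives the robot as it stands.
- The arm moves only by the shell command python3 -m inch 'ROWS'. ROWS is JSON, a list of rows, each a list of 5 numbers: the finger opening in mm, from 0 to 87, then the shift along the tool's x, y, z in mm, then the turn about the tool's z in rad. In form: [[hand, dx, dy, dz, roll], ...]. A call has 1 to 8 rows; each row is the pose to reach, as a shift and turn from the pose measured when the call began, along the tool's axes at that moment; what a row does not reach only later rows make up. A row lasts 1/10 s, in which the tool goes at most 50 mm and 8.59 degrees, less where a joint would pass 70% of its speed; a pose out of reach is approached as far as the arm can. A call with a gripper value outside its range is refused whole. The fingers move at their own pace and stop on an object; the grip force is fixed at half the most. Time passes only in rows, so rows that repeat a pose let the fingers close. It gives the time, the measured TCP pose, the force and the opening at its end, in the units of the state.
- bot.read_state(): the state, without advancing time (a new reading comes with each control period).
- vision.capture(name): name is "scene" or "top" or "wrist"; returns (picture, depth): 480x640x3 uint8, red, green, blue; 480x640 float32, m along the optical axis (not along the pixel's ray), 0 where there is no reading.
- vision.camera_model(name): a dict with "intrinsics" (3x3 intrinsics, pixels), "camera_from_world" (4x4, takes a point from world to camera coordinates). Camera axes: x right, y down, z forward; pixel columns grow to the right and rows downward; lengths in m; the calibration is good to about 2 mm. A picture is of the moment at which its call begins: read the wrist's pose just before it. camera_model takes no time and is no camera call; for the wrist camera it gives the pose at the moment of the call.
- bot.hand_in(): hands the job in, once; it reports no verdict.
The state is a dict: "time_s": time; "joint_positions": joint angles; "qvel": joint speeds; "tau": joint torques, N m; "position": TCP position; "tcp_rot": TCP orientation; "force": force on the tool from outside, world axes, zero at the start; "moment": the same for the moment, N m; "opening": opening from 0.0 (shut) to 1.0 (fully open).
Only numpy, scipy, OpenCV 4.12 (cv2) and the standard library are available. Lean on these libraries where they do the work, as an engineer would, in place of code of your own. Each camera call takes 0.05 s, during which the arm holds its last target. There are 200 camera calls.

### The job

The spare puzzle pieces are in the middle-sized of the three square glass jars, and its tin lid is on too tight to turn on the open table. Stand that jar fully into the notch of the clamped pine rail so that the wood keeps it from turning, unscrew its lid anticlockwise (seen from above) and stop turning once the threads let go, then lift the lid straight off and finish holding it level, two or three centimetres above the jar's mouth, without putting it down or letting go. The opened jar stays standing on the table in the notch, and the other things on the table are left where they are.

Things in the scene. Friction and masses are not known exactly. Their poses are not given: they have to be found in the camera images.
- jar_center (a point): Middle-sized square glass jar, the one to open: body 60 x 60 x 60 mm, its shoulder narrowing from 60 to 70 mm height to a round neck; 92 mm high with lid, about 0.3 kg. Centre of the body, 30 mm above its underside; z up, x and y square to its sides. Its closed lid is tight enough to lift it by. Loose on the open table it spins with the lid.
- jar_mouth (a point): Centre of this jar's glass rim, 85.5 mm above its underside, jar's axes. A springy rubber sealing ring lies on the rim; with the lid off, its top is 7.5 mm above this point. The neck below has three short threads (a twist-off jar), on which the lid has about 1.3 mm of sideways play.
- lid_center (a point): Its tin lid: 59 mm diameter, 18 mm high, plain round skirt, 30 g. Centre of the lid, half-way up, 83 mm above the jar's underside while closed; z up. The lid's lower edge is 9 mm lower, 4 mm above the shoulder and 14 mm above the corners of the body. Three lugs inside it sit under the neck's threads. Turning it takes about 0.4 to 0.8 N m.
- lid_edge (a point): Outside of the lid's skirt, 29.5 mm along the lid's x from its axis, half-way up. Seen from above, lid x starts 12 to 22 deg anticlockwise of jar x. Turned anticlockwise the lid rises 2.4 mm, is free at 73 to 78 deg (51 to 66 deg of turning relative to the jar, then it springs up 1 mm more) and jams on the next threads at 108 deg.
- rail_notch (a point): Notch of the pine rail: where the jar's axis comes when fully in (point on the table surface; x points into the notch). Open to the top and to -x, 66 mm wide along y; mouth 20 mm to -x of the point, flared to 86 mm over its first 10 mm; back wall 32 mm to +x. The jar has 3 mm of play each side, 2 mm behind, and jams after turning 3 to 10 deg.
- rail: Fixed pine board lying along the table's far edge: 340 mm long (y), 90 mm wide (x), 32 mm high, the notch half-way along its robot side (-x). Centre of its underside. A steel C-clamp grips it at y +125 mm, 59 mm high at the top.
- small_jar_center (a point): The small look-alike jar, closed: 48 mm wide, 74 mm high, 47 mm lid; leave alone. Centre of its square body, 24 mm up.
- large_jar_center (a point): The large look-alike jar, closed: 72 mm wide, 110 mm high, 71 mm lid; leave alone. Centre of its square body, 36 mm up.
- tin_lid0: Lowest of a stack of three spare tin lids, each 71 mm diameter and 21 mm high; bystander. Centre of its underside.
- tin_lid1: Middle lid of the stack. Centre of its underside.
- tin_lid2: Top lid of the stack. Centre of its underside.
- saucer: Porcelain saucer, 144 mm diameter, 20 mm high; bystander. Centre of its underside.
- magnifier: Brass pocket magnifier lying flat, 62 mm lens ring with a 70 mm handle to its -x side, 9 mm high; bystander. Underside below the lens centre.
- mug: Blue china mug, 80 mm diameter, 92 mm high, handle to its +y side; bystander. Centre of its underside.
Things that resemble listed ones, but are neither listed nor needed, are in the scene too. Leave any pink look-alike of the part that bears lid_center alone.

How it is judged:
By the outcome, as a careful person would: the job done as asked, in the order asked, and still so for the second after the job is handed in, while the arm keeps its last pose, push and grip.
It also fails if it takes over 45 s, if anything falls off the work surface, if the arm or the gripper's body presses on something with over 40 N, if the wrist force passes 120 N, or if a joint passes its speed limit or range.

## Working session

There is one attempt and no reset: what is moved stays moved. The work goes in short steps, Python scripts to look and compute and a shell command to move; the robot and the scene stay as the last step left them, time stands still between calls to the robot, and variables do not carry over. Pictures are saved under pics/ and viewed, about 8 in all and at most 12, crops included, and the job is handed in when it is done.

```bash
ls; mkdir -p pics; python3 - <<'E'
from rig import bot, vision
import cv2, numpy as np
print(bot.hold_point_z); s=bot.read_state(); print(s)
for n in("top","scene"):
    p,d=vision.capture(n); cv2.imwrite(f'pics/{n}0.png',p[:,:,::-1]); np.save(f'{n}0.npy',d)
    m=vision.camera_model(n); print(n,np.round(m['intrinsics'],1).tolist(),np.round(m['camera_from_world'],3).tolist())
E
```

```text
pics
0.0187
{'time_s': 0.0, 'joint_positions': array([ 6.16212913e+01,  3.02793099e+01,  8.21556495e+01, -1.65919523e-03,
        6.76897569e+01, -1.02278768e+01]), 'qvel': array([ 0.06660321,  0.0950854 , -0.06135232, -0.01927219,  0.06813623,
        0.00071447]), 'tau': array([ 8.24344243e-04, -4.40035915e+01, -1.76596177e+01,  6.35028072e-02,
        5.80092939e-02, -1.37900233e-04]), 'position': array([0.19433268, 0.59325104, 0.22157205]), 'tcp_rot': array([[-9.50242982e-01,  3.11508030e-01, -1.01101217e-03],
       [ 3.11509462e-01,  9.50241095e-01, -1.92785588e-03],
       [ 3.60162723e-04, -2.14687138e-03, -9.99997631e-01]]), 'force': array([ 1.01825553, -0.30735658, -1.11219396]), 'moment': array([-0.0362348 , -0.03499531, -0.04178704]), 'opening': 0.9980214013544827}
top [[579.4, 0.0, 317.1], [0.0, 579.4, 228.1], [0.0, 0.0, 1.0]] [[0.06, -0.998, -0.0, -0.029], [-0.975, -0.059, -0.215, 0.501], [0.215, 0.013, -0.977, 1.356], [0.0, 0.0, 0.0, 1.0]]
scene [[476.7, 0.0, 312.1], [0.0, 476.7, 241.7], [0.0, 0.0, 1.0]] [[0.679, 0.734, 0.002, -0.338], [0.533, -0.491, -0.689, -0.227], [-0.505, 0.469, -0.724, 1.324], [0.0, 0.0, 0.0, 1.0]]
```

View pics/top0.png

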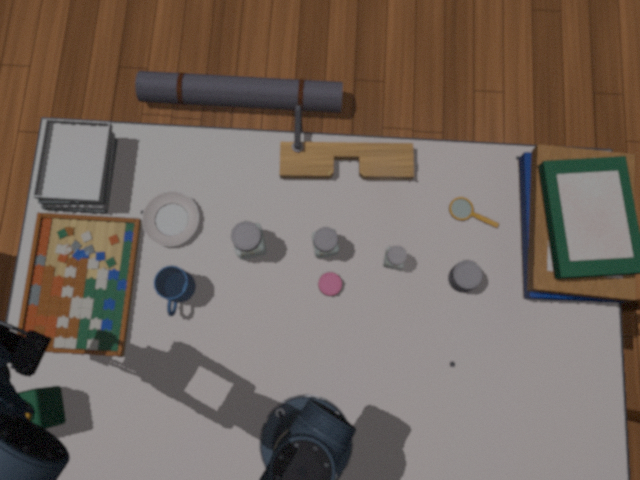

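View pics/scene0.png

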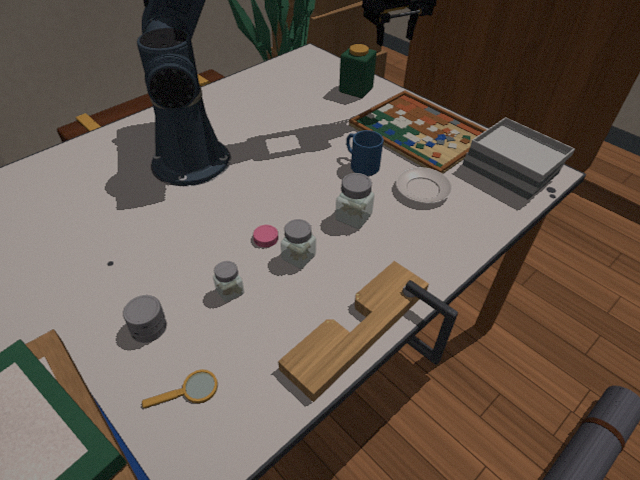

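The top view shows three square jars: large at (247,238), middle at (325,240) and small at (395,257). The lid stack is at (467,276), a pink decoy lid at (330,284) and the rail's notch at about (347,165). The jar at (325,240) looks like the middle-sized one. I'll check that by lid size and in a crop.

```bash
cat > h.py <<'E'
from rig import bot, vision
import cv2, numpy as np
def ray(m,u,v,z):
    K=m['intrinsics'];T=m['camera_from_world'];R=T[:3,:3];c=-R.T@T[:3,3]
    d=R.T@np.linalg.inv(K)@np.array([u,v,1.]); return c+d*(z-c[2])/d[2]
def cloud(m,d):
    K=m['intrinsics'];T=m['camera_from_world'];v,u=np.indices(d.shape)
    P=np.stack([(u-K[0,2])/K[0,0]*d,(v-K[1,2])/K[1,1]*d,d],-1)
    return (P-T[:3,3])@T[:3,:3]
E
python3 - <<'E'
from h import *
m=vision.camera_model('top'); d=np.load('top0.npy'); W=cloud(m,d)
for n,u,v in(('L',247,232),('M',325,238),('S',396,253),('stack',467,273),('pink',330,284)):
    w=W[v-22:v+22,u-22:u+22]; z=w[22,22,2]; k=(abs(w[...,2]-z)<.006)&(w[...,2]>.01)
    p=w[k]; print(n,'top z',z.round(4),'mean',p.mean(0).round(4),'span',(np.percentile(p,98,0)-np.percentile(p,2,0)).round(4))
im=cv2.imread('pics/top0.png')
c=cv2.resize(im[125:275,220:420],None,fx=4,fy=4,interpolation=cv2.INTER_CUBIC); cv2.imwrite('pics/c1.png',c)
E
```

```text
L top z 0.1124 mean [0.4614 0.1645 0.1103] span [0.0621 0.0619 0.0083]
M top z 0.091 mean [ 0.4686 -0.021   0.0918] span [0.0518 0.0518 0.0099]
S top z 0.0682 mean [ 0.4425 -0.1913  0.0712] span [0.0428 0.0408 0.0104]
stack top z 0.0651 mean [ 0.4085 -0.3629  0.063 ] span [0.0623 0.0628 0.0087]
pink top z 0.0202 mean [ 0.3724 -0.0384  0.0184] span [0.0515 0.0511 0.0097]
```

View pics/c1.png

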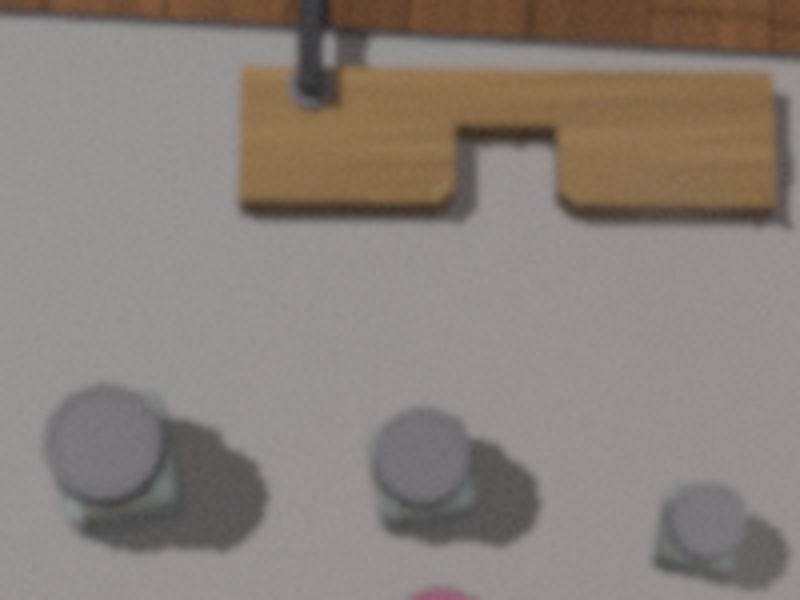

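Lid top at 91 mm and roughly 59 mm wide confirms that the jar at (325,240) is the middle one; the others stand at 112 and 71 mm. Next I move over it for a look from the wrist.

```bash
python3 -m inch '[[87,-452,-498,-40,0],[87,-452,-498,-40,0],[87,-452,-498,-40,0],[87,-452,-498,-40,0],[87,-452,-498,-40,0],[87,-452,-498,-40,0],[87,-452,-498,-40,0],[87,-452,-498,-40,0]]'
python3 - <<'E'
from h import *
m=vision.camera_model('wrist');T=m['camera_from_world'];s=bot.read_state();R=s['tcp_rot']
print('cam in tool',R.T@(-T[:3,:3].T@T[:3,3]-s['position']),'\n',(R.T@T[:3,:3].T).round(3),m['intrinsics'].round(0))
print(R.T@(np.array([.4686,-.021,.25])-s['position'])*1000)
# rail from top depth
d=np.load('top0.npy');m=vision.camera_model('top');W=cloud(m,d);im=cv2.imread('pics/top0.png')
hsv=cv2.cvtColor(im,cv2.COLOR_BGR2HSV);k=(hsv[...,1]>80)
k[:140]=0;k[185:]=0;k[:,:270]=0;k[:,425:]=0
k&=abs(W[...,2]-.032)<.012
p=W[k];print('rail top z',np.median(p[:,2]),p.min(0),p.max(0))
K=(k*255).astype(np.uint8);c=max(cv2.findContours(K,0,1)[0],key=cv2.contourArea)
pts=np.array([ray(m,u,v,.032)[:2] for u,v in c[:,0]],np.float32);print(cv2.minAreaRect(pts))
E
```

```text
time_s: 0.9
position: [0.3575, 0.2274, 0.2463]
tcp_rot: [[-0.95, 0.311, -0.001], [0.311, 0.95, -0.002], [0.0, -0.002, -1.0]]
force: [1.4, 0.5, -0.5]
opening: 1.001
cam in tool [ 0.08332556  0.00038888 -0.16280875] 
 [[-0.    -0.953 -0.302]
 [ 1.    -0.001  0.001]
 [-0.001 -0.302  0.953]] [[363.   0. 325.]
 [  0. 363. 238.]
 [  0.   0.   1.]]
[-182.84066472 -201.49630133   -3.40558639]
rail top z 0.032276840290653586 [ 0.63740136 -0.2325592   0.02019306] [0.74389462 0.10679771 0.04316895]
((0.6890718340873718, -0.06281058490276337), (0.09420345723628998, 0.3380775451660156), 2.9572672843933105)
```

```bash
python3 -m inch '[[87,-188,-176,-3,1.25],[87,-188,-176,-3,1.25],[87,-188,-176,-3,1.25],[87,-188,-176,-3,1.25],[87,-188,-176,-3,1.25],[87,-188,-176,-3,1.25],[87,-188,-176,-3,1.25],[87,-188,-176,-3,1.25]]'
python3 -m inch '[[87,0,0,0,0.16],[87,0,0,0,0.16],[87,0,0,0,0.16]]'
python3 - <<'E'
from h import *
s=bot.read_state();m=vision.camera_model('wrist');p,d=vision.capture('wrist')
cv2.imwrite('pics/w1.png',p[:,:,::-1]);np.savez('w1.npz',d=d,K=m['intrinsics'],T=m['camera_from_world'])
print(s['position'],s['tcp_rot'].round(3),s['joint_positions'].round(1))
E
```

```text
time_s: 1.7
position: [0.4813, 0.0008, 0.249]
tcp_rot: [[-0.046, 0.999, -0.002], [0.999, 0.046, -0.001], [-0.001, -0.002, -1.0]]
force: [1.0, 0.8, 0.2]
opening: 0.998
time_s: 2.0
position: [0.4811, 0.0008, 0.2488]
tcp_rot: [[0.111, 0.994, -0.003], [0.994, -0.111, -0.001], [-0.002, -0.003, -1.0]]
force: [0.2, -0.3, 0.5]
opening: 1.0
[0.4811042  0.00078994 0.24882113] [[ 0.111  0.994 -0.003]
 [ 0.994 -0.111 -0.001]
 [-0.002 -0.003 -1.   ]] [-1.320e+01  1.720e+01  1.002e+02 -1.000e-01  6.270e+01 -6.700e+00]
```

View pics/w1.png

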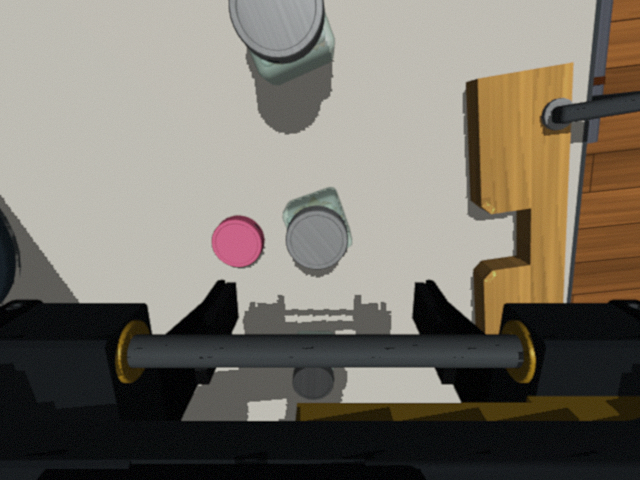

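The wrist view shows the middle jar's lid at (317,238) with body corners near (284,213) and (331,188). The pink decoy is at (238,241). The notch lies at u 475–530, v 210–265. An enlarged crop comes next.

```bash
python3 - <<'E'
from h import *
im=cv2.imread('pics/w1.png')
a=cv2.resize(im[175:285,265:365],None,fx=5,fy=5,interpolation=cv2.INTER_CUBIC)
b=cv2.resize(im[175:285,455:585],None,fx=5,fy=5,interpolation=cv2.INTER_CUBIC)[:,:300*5]
o=np.hstack([a,b]);print(o.shape);o=cv2.resize(o,(800,int(o.shape[0]*800/o.shape[1])));cv2.imwrite('pics/c2.png',o)
E
```

```text
(550, 1150, 3)
```

View pics/c2.png

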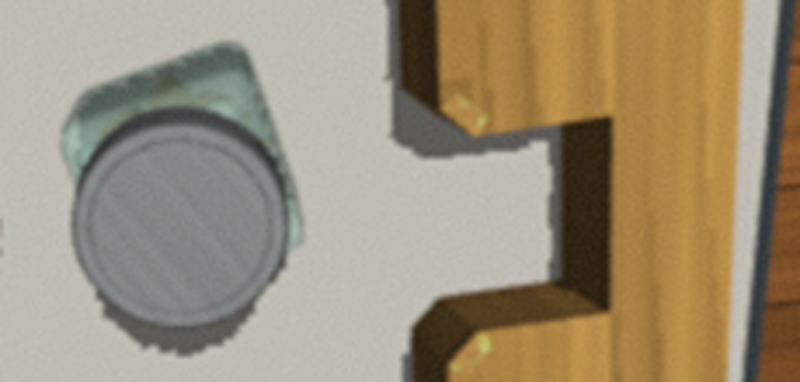

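```bash
cat >> h.py <<'E'
def ang(a,b): d=b-a; return np.degrees(np.arctan2(d[1],d[0]))
E
python3 - <<'E'
from h import *
f=np.load('w1.npz');m={'intrinsics':f['K'],'camera_from_world':f['T']}
J=lambda x,y:(x/3.478+265,y/3.478+175); N=lambda x,y:((x-347.8)/3.478+455,y/3.478+175)
r=lambda p,z:ray(m,*p,z)[:2]
print('lid',r(J(181,219),.092), 'lid edges L/R',r(J(75,219),.090),r(J(287,219),.090))
a,b=r(J(100,92),0),r(J(210,48),0);print('jar +y face',a,b,ang(a,b))
for z in(0,.06):
  a,b=r(J(252,75),z),r(J(290,190),z);print('jar +x face',z,a,b,ang(a,b))
for n,p,q in(('up side',(490,133),(610,118)),('low side',(495,335),(608,310)),('back',(611,120),(609,308)),('far',(740,0),(728,380))):
  a,b=r(N(*p),.032),r(N(*q),.032);print(n,a,b,ang(a,b))
W=cloud(m,f['d']);w=W[205:275,282:352];k=w[...,2]>.086;print('lid cloud',w[k].mean(0),(w[k].max(0)+w[k].min(0))/2,np.ptp(w[k],0))
im=cv2.imread('pics/w1.png');hsv=cv2.cvtColor(im,cv2.COLOR_BGR2HSV)
k=(abs(W[...,2]-.032)<.004);k[:,:460]=0;k[280:]=0
yb=np.zeros(k.shape,np.uint8)
P=W[k];print('rail top',P.mean(0),P.min(0),P.max(0))
for y0 in np.arange(-.1,.11,.02):
  q=P[abs(P[:,1]-y0)<.003]
  if len(q)>5: print(round(y0,2),'x range',np.percentile(q[:,0],[1,99]).round(4))
for x0 in(.66,.667,.674,.68):
  q=P[(abs(P[:,0]-x0)<.002)&(abs(P[:,1]+.064)<.06)];y=np.sort(q[:,1]);g=np.diff(y);i=g.argmax();print(x0,'gap',y[i],y[i+1])
E
```

```text
lid [ 0.4718109  -0.01538437] lid edges L/R [ 0.44356741 -0.01286669] [ 0.49980561 -0.01914774]
jar +y face [0.44485348 0.00271765] [0.48268047 0.0132266 ] 15.526147291704904
jar +x face 0 [0.49544525 0.00278951] [ 0.50425339 -0.03791883] -77.79101808024336
jar +x face 0.06 [0.49479023 0.01465906] [ 0.50231403 -0.02011351] -77.7910180802434
up side [ 0.66198162 -0.02775995] [ 0.69841321 -0.02707742] 1.0732980282760778
low side [ 0.66558547 -0.09581783] [ 0.7014516  -0.09106464] 7.549173710979469
back [ 0.6987546  -0.02774777] [ 0.70173131 -0.09040053] -87.2798518451109
far [0.73481402 0.00507893] [ 0.74193266 -0.12036863] -86.7521804928895
lid cloud [ 0.47076055 -0.01557155  0.09401869] [0.47034054 0.01896827 0.24877156] [0.05772083 0.13044817 0.32543209]
rail top [0.69063766 0.01975966 0.03280375] [ 0.63915224 -0.11351272  0.02800261] [0.73956393 0.1124942  0.03594843]
-0.1 x range [0.6516 0.7379]
-0.08 x range [0.6997 0.7377]
-0.06 x range [0.6987 0.7371]
-0.04 x range [0.6981 0.7365]
-0.02 x range [0.647  0.7347]
0.0 x range [0.6445 0.7332]
0.02 x range [0.6436 0.7327]
0.04 x range [0.6426 0.7321]
0.06 x range [0.6415 0.7054]
0.08 x range [0.6407 0.7299]
0.1 x range [0.6399 0.7292]
0.66 gap -0.09321590724166437 -0.027223999259998237
0.667 gap -0.0927110124850882 -0.027182858702986715
0.674 gap -0.09187265144700997 -0.026608289005060546
0.68 gap -0.09199240584979587 -0.026344167741675223
```

```bash
python3 -m inch '[[87,-17,-8,40,0],[87,-17,-8,80,0],[87,-17,-8,115,0],[87,-17,-8,115,0],[87,-17,-8,115,0]]'
python3 - <<'E'
from h import *
s=bot.read_state();m=vision.camera_model('wrist');p,d=vision.capture('wrist')
im=p[:,:,::-1].copy();W=cloud(m,d);k=(abs(W[...,2]-.092)<.004)&(np.hypot(W[...,0]-.47,W[...,1]+.017)<.05)
P=W[k];c,rr=cv2.minEnclosingCircle(P[:,:2].astype(np.float32));print('lid',P.mean(0),c,rr,(P.max(0)+P.min(0))/2,np.ptp(P,0))
hp=s['position'];print(hp,(s['tcp_rot'].T@(np.array([*c,.0])-hp))*1000)
K=m['intrinsics'];T=m['camera_from_world']
for q in(hp,):
  x=K@(T[:3,:3]@q+T[:3,3]);x=x[:2]/x[2];print('tcp px',x);cv2.drawMarker(im,tuple(int(v) for v in x),(0,0,255),0,12)
cv2.imwrite('pics/w2.png',im);np.savez('w2.npz',d=d,K=K,T=T)
E
```

```text
time_s: 2.55
position: [0.471, -0.0152, 0.134]
tcp_rot: [[0.11, 0.994, -0.004], [0.994, -0.11, -0.001], [-0.001, -0.004, -1.0]]
force: [0.7, -0.6, -0.1]
opening: 1.001
lid [ 0.47067901 -0.01592181  0.0922067 ] (0.470207542181015, -0.017479298636317253) 0.029598373919725418 [ 0.47037249 -0.01745956  0.09160307] [0.05756058 0.05820311 0.00689072]
[ 0.47103799 -0.0152099   0.13401409] [-2.16382965e+00 -9.27099937e-02  1.34018376e+02]
tcp px [324.5336495  300.31853455]
```

View pics/w2.png

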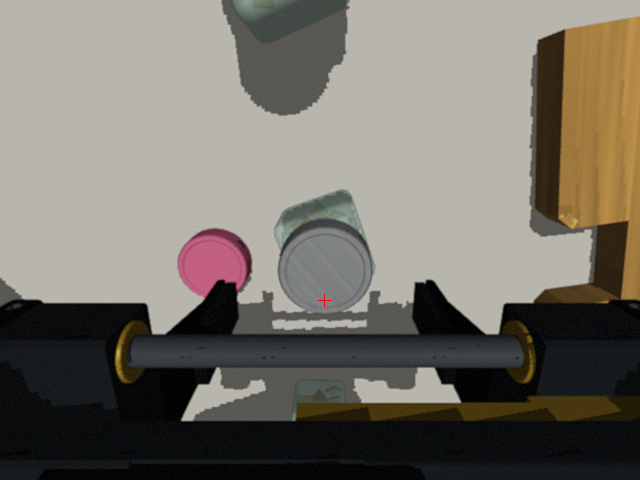

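The picture shows the lid centred at about (325,267), between the fingers (tips at u 237 and 415). The cloud puts its centre 2 mm off the TCP along −tool x. I'll close once here to centre x, then open, turn 90° and close again to centre y.

```bash
python3 -m inch '[[87,-2,0,30,0],[87,-2,0,60,0],[87,-2,0,60,0],[30,-2,0,60,0],[30,-2,0,60,0],[30,-2,0,60,0],[30,-2,0,60,0],[30,-2,0,60,0]]'
python3 -m inch '[[30,0,0,0,0],[30,0,0,0,0],[30,0,0,0,0]]'
```

```text
time_s: 3.4
position: [0.4713, -0.0175, 0.0757]
tcp_rot: [[0.11, 0.994, -0.001], [0.994, -0.11, -0.002], [-0.002, -0.001, -1.0]]
force: [-2.8, -0.7, 6.6]
opening: 0.674
time_s: 3.7
position: [0.4713, -0.0175, 0.0758]
tcp_rot: [[0.11, 0.994, -0.001], [0.994, -0.11, -0.002], [-0.002, -0.001, -1.0]]
force: [-1.0, -0.6, 2.5]
opening: 0.669
```

```bash
python3 -m inch '[[87,0,0,0,0],[87,0,0,0,0],[87,0,0,0,0],[87,0,0,0,0.15],[87,0,0,0,0.3],[87,0,0,0,0.45],[87,0,0,0,0.6],[87,0,0,0,0.75]]'
python3 -m inch '[[87,0,0,0,0.15],[87,0,0,0,0.3],[87,0,0,0,0.45],[87,0,0,0,0.6],[87,0,0,0,0.75],[87,0,0,0,0.83],[87,0,0,2,0.83],[87,0,0,2,0.83]]'
python3 -m inch '[[30,0,0,0,0],[30,0,0,0,0],[30,0,0,0,0],[30,0,0,0,0],[30,0,0,0,0],[30,0,0,0,0],[30,0,0,0,0],[30,0,0,0,0]]'
```

```text
time_s: 4.5
position: [0.4715, -0.0175, 0.0757]
tcp_rot: [[0.762, 0.648, -0.001], [0.648, -0.762, -0.002], [-0.002, 0.001, -1.0]]
force: [-0.1, -0.5, 0.1]
opening: 0.998
time_s: 5.3
position: [0.4714, -0.0175, 0.0735]
tcp_rot: [[0.992, -0.123, -0.001], [-0.123, -0.992, -0.002], [-0.001, 0.002, -1.0]]
force: [-0.2, -0.4, 0.1]
opening: 0.999
time_s: 6.1
position: [0.4714, -0.0176, 0.0735]
tcp_rot: [[0.992, -0.123, -0.001], [-0.123, -0.992, -0.002], [-0.001, 0.002, -1.0]]
force: [-0.6, -1.3, -0.2]
opening: 0.672
```

```bash
python3 -m inch '[[30,0,0,-20,0],[30,0,0,-40,0],[30,40,10,-45,0.1],[30,80,20,-45,0.19],[30,125,32,-45,0.19],[30,125,32,-45,0.19],[30,125,32,-45,0.19],[30,125,32,-45,0.19]]'
python3 - <<'E'
from h import *
s=bot.read_state();m=vision.camera_model('wrist');p,d=vision.capture('wrist')
im=p[:,:,::-1].copy();np.savez('w3.npz',d=d,K=m['intrinsics'],T=m['camera_from_world']);cv2.imwrite('pics/w3.png',im)
print(s['position'],s['tcp_rot'].round(3),s['force'],s['opening'])
E
```

```text
time_s: 6.9
position: [0.5893, -0.0637, 0.1172]
tcp_rot: [[0.951, -0.308, -0.006], [-0.308, -0.951, -0.0], [-0.005, 0.002, -1.0]]
force: [-1.7, -0.2, -4.1]
opening: 0.675
[ 0.58929064 -0.06371675  0.1172027 ] [[ 0.951 -0.308 -0.006]
 [-0.308 -0.951 -0.   ]
 [-0.005  0.002 -1.   ]] [-1.65811306 -0.22636463 -4.11228006] 0.674751070299701
```

View pics/w3.png

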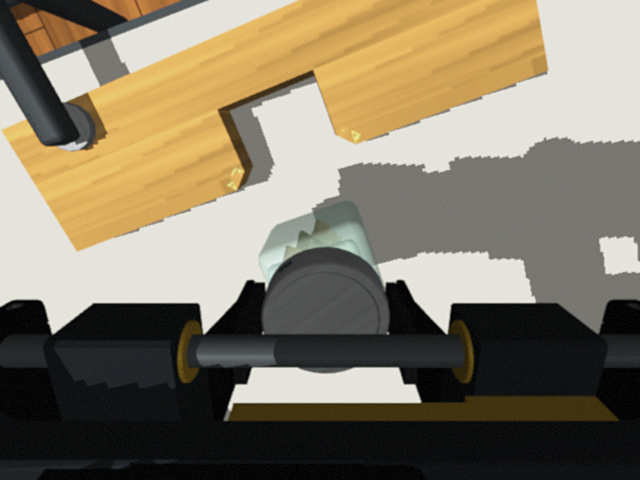

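The jar hangs from the gripper. Its front edge runs (270,232)–(350,203) at −20°, parallel to the rail's front (78,250)–(240,190). Notch corners are at about (220,109) and (315,71). Next step: measure the offset.

```bash
python3 - <<'E'
from h import *
f=np.load('w3.npz');m={'intrinsics':f['K'],'camera_from_world':f['T']}
r=lambda p,z:ray(m,*p,z)[:2]
L=lambda n,p,q,z:(print(n,r(p,z).round(4),r(q,z).round(4),ang(r(p,z),r(q,z)).round(1)))
L('back',(220,109),(315,71),.032);L('front L',(78,250),(225,195),.032);L('front R',(365,139),(547,72),.032)
L('sideL',(220,109),(243,160),.032);L('sideR',(315,71),(336,130),.032)
for z in(.044,):L('jar front',(278,229),(342,206),z);L('jar right',(356,212),(378,265),z)
W=cloud(m,f['d']);P=W[(abs(W[...,2]-.032)<.004)&(W[...,0]>.6)]
e=np.array([np.cos(np.radians(2.8)),np.sin(np.radians(2.8))]);n=np.array([-e[1],e[0]]);A=P[:,:2]@np.c_[e,n]
c=np.array([.667,-.0613])@np.c_[e,n]
B=A-c;q=B[abs(B[:,1])<.02];print('back u',np.percentile(q[:,0],1))
for a,b in((-.12,-.1),(-.07,-.05),(.05,.07),(.1,.12)):
  q=B[(B[:,1]>a)&(B[:,1]<b)];print('front u',a,np.percentile(q[:,0],1))
q=B[(abs(B[:,0]-.012)<.015)&(abs(B[:,1])<.06)];print('sides v',q[q[:,1]<0][:,1].max(),q[q[:,1]>0][:,1].min(), np.percentile(q[q[:,1]<0][:,1],98),np.percentile(q[q[:,1]>0][:,1],2))
s=bot.read_state()['position'][:2];print('tcp rel notch',(s@np.c_[e,n]-c))
k=(W[...,2]>.12)&(W[...,2]<.145)&(np.hypot(W[...,0]-.59,W[...,1]+.064)<.031);print('lid z',np.median(W[k][:,2]))
E
```

```text
back [ 0.6976 -0.0275] [ 0.6999 -0.0926] -87.9
front L [0.6404 0.1079] [ 0.6449 -0.0088] -87.8
front R [ 0.6509 -0.1109] [ 0.6547 -0.2302] -88.2
sideL [ 0.6976 -0.0275] [ 0.6631 -0.0295] -176.7
sideR [ 0.6999 -0.0926] [ 0.6622 -0.0945] -177.1
jar front [ 0.6135 -0.0377] [ 0.6153 -0.0835] -87.7
jar right [ 0.6086 -0.0912] [ 0.5674 -0.095 ] -174.7
back u 0.032841103050384644
front u -0.12 -0.018726390210835372
front u -0.07 -0.018323940833741212
front u 0.05 -0.017983766158669243
front u 0.1 -0.01797046628983644
sides v -0.03139042595176725 0.034130949045292396 -0.03192861436799952 0.03449934782527851
tcp rel notch [-0.07769495  0.00140086]
lid z 0.13591002557014145
```

```bash
python3 -m inch '[[30,0,0,20,0],[30,0,0,39,0],[30,14,-5.3,39,0],[30,28,-10.6,39,0],[30,40,-15.2,39,0],[30,50,-18.9,39,0],[30,56,-21.2,39,0],[30,56,-21.2,39,0]]'
```

```text
time_s: 7.75
position: [0.6493, -0.0605, 0.0782]
tcp_rot: [[0.951, -0.308, -0.005], [-0.308, -0.952, -0.001], [-0.004, 0.002, -1.0]]
force: [0.4, -1.0, -2.7]
opening: 0.671
```

```bash
python3 -m inch '[[30,5,-2,0,0],[30,10,-4,0,0],[30,14,-5.3,0,0],[30,17,-6.4,0,0],[30,18,-6.8,0,0],[30,18,-6.8,0,0]]'; python3 - <<'E'
from h import *
s=bot.read_state();print(s['force'],s['moment']);e=np.array([.9988,.0488]);n=np.array([-.0488,.9988]);q=s['position'][:2]-[.667,-.0613];print(q@e,q@n)
E
```

```text
time_s: 8.35
position: [0.6685, -0.0596, 0.078]
tcp_rot: [[0.952, -0.308, -0.005], [-0.308, -0.952, -0.001], [-0.005, 0.002, -1.0]]
force: [0.5, -0.2, -3.0]
opening: 0.673
[ 0.52482169 -0.21567434 -3.00163505] [-0.02879082  0.15007446  0.0217142 ]
0.0016070386293371814 0.0016250318839323816
```

```bash
python3 -m inch '[[30,0,0,2,0],[30,0,0,4,0],[30,0,0,4.8,0],[30,0,0,4.8,0],[30,0,0,4.8,0]]'; python3 - <<'E'
from h import *
s=bot.read_state();print(s['force'],s['moment'],s['joint_positions'].round(1))
p,d=vision.capture('scene');cv2.imwrite('pics/s2.png',cv2.resize(p[230:400,270:450,::-1],None,fx=3.3,fy=3.3,interpolation=cv2.INTER_CUBIC))
E
```

```text
time_s: 8.85
position: [0.669, -0.0599, 0.0738]
tcp_rot: [[0.951, -0.308, -0.004], [-0.308, -0.951, -0.001], [-0.003, 0.002, -1.0]]
force: [0.2, -1.0, 1.1]
opening: 0.673
[ 0.2438984  -0.98031083  1.08604121] [-0.11260383  0.11424723 -0.04158324] [-14.6  44.   81.   -0.1  55.2  93.4]
```

View pics/s2.png

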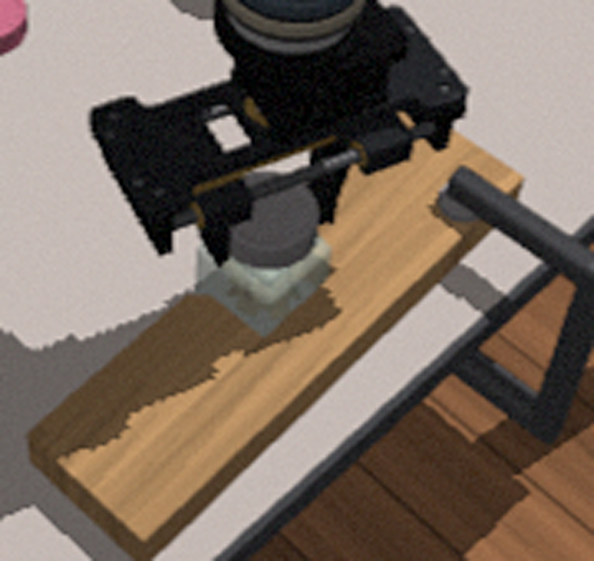

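The jar stands in the notch: its weight came off the wrist, and the view shows the body seated between the rail's cheeks. I start turning anticlockwise (negative roll).

```bash
cat > st.py <<'E'
from h import *
s=bot.read_state();R=s['tcp_rot'];print('F',s['force'].round(1),'M',s['moment'].round(2),'yaw',ang(np.zeros(2),R[:2,0]).round(1),'p',(s['position']*1000).round(1),'op',round(s['opening']*87,1),'tau6',s['tau'][5].round(2))
E
python3 -m inch '[[30,0,0,0,-0.04],[30,0,0,0,-0.08],[30,0,0,0,-0.12],[30,0,0,0,-0.16],[30,0,0,0,-0.2]]'; python3 st.py
python3 -m inch '[[30,0,0,0,-0.04],[30,0,0,-0.1,-0.08],[30,0,0,-0.2,-0.12],[30,0,0,-0.3,-0.16]]'; python3 st.py
```

```text
time_s: 9.4
position: [0.6676, -0.0603, 0.0737]
tcp_rot: [[0.994, -0.112, -0.007], [-0.112, -0.994, -0.001], [-0.007, 0.002, -1.0]]
force: [-2.6, -1.4, 1.2]
opening: 0.672
F [-2.6 -1.4  1.2] M [-0.36  0.6  -0.28] yaw -6.4 p [667.6 -60.3  73.7] op 58.5 tau6 0.0
time_s: 9.8
position: [0.6666, -0.0608, 0.0739]
tcp_rot: [[0.999, 0.049, -0.009], [0.049, -0.999, -0.002], [-0.009, 0.001, -1.0]]
force: [-1.4, -1.0, 0.2]
opening: 0.671
F [-1.4 -1.   0.2] M [-0.33  0.41 -0.19] yaw 2.8 p [666.6 -60.8  73.9] op 58.4 tau6 0.05
```

```bash
python3 -m inch '[[30,0,0,-0.1,-0.04],[30,0,0,-0.2,-0.08],[30,0,0,-0.3,-0.12],[30,0,0,-0.4,-0.16]]'; python3 st.py
p=1; python3 - <<'E'
from h import *
s=bot.read_state();m=vision.camera_model('wrist');p,d=vision.capture('wrist')
cv2.imwrite('pics/w4.png',p[:,:,::-1]);np.savez('w4.npz',d=d,K=m['intrinsics'],T=m['camera_from_world'])
E
```

```text
time_s: 10.2
position: [0.666, -0.0604, 0.0743]
tcp_rot: [[0.978, 0.208, -0.01], [0.208, -0.978, -0.001], [-0.01, -0.001, -1.0]]
force: [-0.8, -0.0, -0.9]
opening: 0.673
F [-0.8 -0.  -0.9] M [-0.02  0.26 -0.19] yaw 12.0 p [666.  -60.4  74.3] op 58.6 tau6 0.06
```

View pics/w4.png

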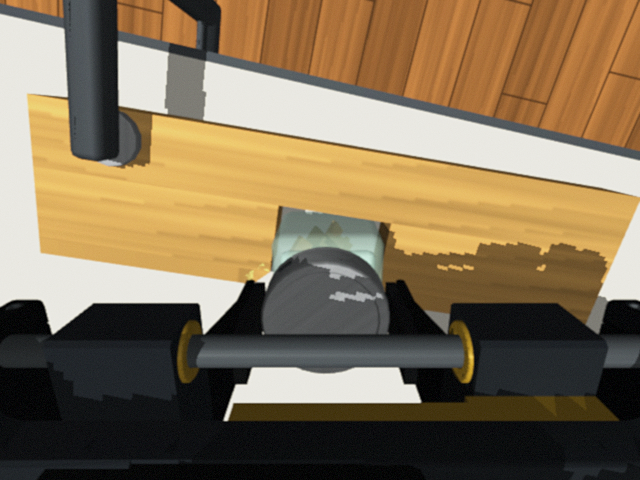

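The view shows the jar's body boxed in by the notch at (275–388, 207–270), turned only a few degrees, with the lid between the pads. I'll check numerically that the lid is not slipping in the pads.

```bash
python3 - <<'E'
import cv2,numpy as np
for n in('w3','w4'):
    g=cv2.cvtColor(cv2.imread(f'pics/{n}.png'),cv2.COLOR_BGR2GRAY)[280:332,285:365].astype(float)
    g=cv2.GaussianBlur(g,(0,0),1);gx=cv2.Sobel(g,6,1,0);gy=cv2.Sobel(g,6,0,1)
    w=np.hypot(gx,gy);k=(w<25)&(w>3) 
    a=2*np.arctan2(gy,gx)[k];print(n,k.sum(),np.degrees(np.angle((np.exp(1j*a)*w[k]).mean()))/2,abs((np.exp(1j*a)*w[k]).mean())/w[k].mean())
E
```

```text
w3 2246 53.85492444165886 0.5527531548982405
w4 2159 56.07793522058159 0.48835607194461844
```

Streak direction is 54° against 56° in the tool frame after 30° of turning, so there is no slip. Continuing.

```bash
python3 -m inch '[[30,0,0,-0.1,-0.04],[30,0,0,-0.2,-0.08],[30,0,0,-0.3,-0.12],[30,0,0,-0.4,-0.16],[30,0,0,-0.5,-0.2],[30,0,0,-0.6,-0.24],[30,0,0,-0.7,-0.28]]'; python3 st.py
python3 -m inch '[[30,0,0,-0.1,-0.04],[30,0,0,-0.2,-0.08],[30,0,0,-0.3,-0.12],[30,0,0,-0.3,-0.12]]'; python3 st.py
```

```text
time_s: 10.95
position: [0.6654, -0.0602, 0.075]
tcp_rot: [[0.882, 0.472, -0.011], [0.472, -0.882, -0.001], [-0.01, -0.005, -1.0]]
force: [-1.5, -0.3, 1.5]
opening: 0.676
F [-1.5 -0.3  1.5] M [-0.17  0.32 -0.12] yaw 28.2 p [665.4 -60.2  75. ] op 58.8 tau6 0.1
time_s: 11.35
position: [0.6651, -0.0603, 0.0754]
tcp_rot: [[0.819, 0.574, -0.012], [0.574, -0.819, -0.001], [-0.01, -0.006, -1.0]]
force: [-0.5, -0.2, 1.1]
opening: 0.674
F [-0.5 -0.2  1.1] M [-0.31  0.28 -0.  ] yaw 35.0 p [665.1 -60.3  75.4] op 58.6 tau6 -0.11
```

```bash
python3 -m inch '[[30,0.6,0.4,-0.1,-0.04],[30,1.2,0.8,-0.2,-0.08],[30,1.2,0.8,-0.3,-0.12],[30,1.2,0.8,-0.3,-0.12]]'; python3 st.py
python3 -m inch '[[30,0,0,-0.1,-0.04],[30,0,0,-0.2,-0.08],[30,0,0,-0.2,-0.08]]'; python3 st.py
python3 -m inch '[[30,0,0,-0.1,-0.04],[30,0,0,-0.2,-0.08],[30,0,0,-0.2,-0.08]]'; python3 st.py
```

```text
time_s: 11.75
position: [0.6656, -0.0601, 0.0759]
tcp_rot: [[0.745, 0.667, -0.014], [0.667, -0.745, -0.001], [-0.011, -0.009, -1.0]]
force: [-2.3, 0.7, 2.9]
opening: 0.668
F [-2.3  0.7  2.9] M [-0.12  0.53  0.  ] yaw 41.8 p [665.6 -60.1  75.9] op 58.1 tau6 -0.15
time_s: 12.05
position: [0.6655, -0.0598, 0.0763]
tcp_rot: [[0.69, 0.724, -0.014], [0.724, -0.69, -0.0], [-0.01, -0.01, -1.0]]
force: [-1.7, -0.0, 2.3]
opening: 0.675
F [-1.7 -0.   2.3] M [-0.11  0.38 -0.02] yaw 46.4 p [665.5 -59.8  76.3] op 58.7 tau6 -0.14
time_s: 12.35
position: [0.6659, -0.0598, 0.077]
tcp_rot: [[0.631, 0.775, -0.013], [0.776, -0.631, -0.001], [-0.009, -0.01, -1.0]]
force: [-0.0, 0.4, 1.6]
opening: 0.671
F [-0.   0.4  1.6] M [-0.13  0.28 -0.03] yaw 50.9 p [665.9 -59.8  77. ] op 58.4 tau6 -0.15
```

```bash
python3 -m inch '[[30,0,0,-0.2,-0.04],[30,0,0,-0.3,-0.08],[30,0,0,-0.3,-0.08]]'; python3 st.py
python3 -m inch '[[30,0,0,-1,0],[30,0,0,-2,0],[30,0,0,-2,0]]'; python3 st.py
python3 -m inch '[[30,0,0,-1,0],[30,0,0,-2,0],[30,0,0,-3,0],[30,0,0,-3,0]]'; python3 st.py
```

```text
time_s: 12.65
position: [0.6662, -0.0599, 0.0771]
tcp_rot: [[0.569, 0.822, -0.012], [0.822, -0.569, -0.001], [-0.008, -0.01, -1.0]]
force: [-0.3, -0.8, -0.3]
opening: 0.675
F [-0.3 -0.8 -0.3] M [-0.11  0.11  0.01] yaw 55.3 p [666.2 -59.9  77.1] op 58.7 tau6 -0.14
time_s: 12.95
position: [0.6662, -0.0599, 0.079]
tcp_rot: [[0.569, 0.822, -0.013], [0.822, -0.569, -0.001], [-0.008, -0.01, -1.0]]
force: [-0.8, -0.3, -0.5]
opening: 0.673
F [-0.8 -0.3 -0.5] M [-0.12  0.19 -0.03] yaw 55.3 p [666.2 -59.9  79. ] op 58.5 tau6 0.0
time_s: 13.35
position: [0.6663, -0.06, 0.0822]
tcp_rot: [[0.569, 0.822, -0.012], [0.822, -0.569, -0.001], [-0.008, -0.01, -1.0]]
force: [-1.3, 0.2, -0.3]
opening: 0.672
F [-1.3  0.2 -0.3] M [-0.16  0.15  0.02] yaw 55.3 p [666.3 -60.   82.2] op 58.5 tau6 -0.0
```

The wrist force stays near 0 while lifting, so the lid is free and the jar remains behind. Now up to the final height (lid centre at ~115 mm).

```bash
python3 -m inch '[[30,0,0,-5,0],[30,0,0,-10,0],[30,0,0,-15,0],[30,0,0,-20,0],[30,0,0,-23,0],[30,0,0,-23,0],[30,0,0,-23,0]]'; python3 st.py
python3 - <<'E'
from h import *
p,d=vision.capture('scene');t,_=vision.capture('top');w,_=vision.capture('wrist')
a=cv2.resize(p[220:380,270:450,::-1],(540,480),interpolation=2);b=cv2.resize(t[120:300,220:480,::-1],(260,180));c=cv2.resize(w[:,:,::-1],(260,195))
o=np.zeros((480,800,3),np.uint8);o[:,:540]=a;o[:180,540:]=b;o[200:395,540:]=c;cv2.imwrite('pics/f1.png',o)
E
```

```text
time_s: 14.05
position: [0.6665, -0.0599, 0.1053]
tcp_rot: [[0.569, 0.822, -0.012], [0.822, -0.569, -0.001], [-0.008, -0.01, -1.0]]
force: [0.1, 0.6, 0.4]
opening: 0.672
F [0.1 0.6 0.4] M [-0.06  0.11 -0.01] yaw 55.3 p [666.5 -59.9 105.3] op 58.5 tau6 -0.0
```

View pics/f1.png

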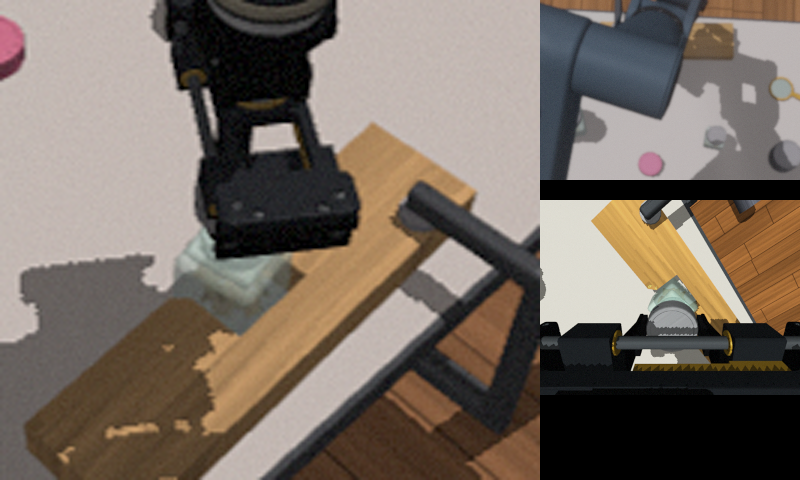

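Scene crop: the open jar stands in the notch at about (235,270) with the gripper above it; in the wrist inset the lid sits between the pads at about (673,318). One last check covers lid level and height, and the jar's seat, from wrist depth.

```bash
python3 - <<'E'
from h import *
m=vision.camera_model('wrist');p,d=vision.capture('wrist');s=bot.read_state();W=cloud(m,d)
k=(abs(W[...,2]-.124)<.006)&(np.hypot(W[...,0]-s['position'][0],W[...,1]-s['position'][1])<.026)
P=W[k];c=P.mean(0);A=np.c_[P[:,:2]-c[:2],np.ones(len(P))];q=np.linalg.lstsq(A,P[:,2],rcond=None)[0]
print('lid top z',np.median(P[:,2]),len(P),'slope deg',np.degrees(np.hypot(*q[:2])))
k=(W[...,2]>.052)&(W[...,2]<.064)&(np.hypot(W[...,0]-.667,W[...,1]+.06)<.05)
P=W[k];print(len(P),'shoulder rim',P.min(0),P.max(0),'z med',np.median(P[:,2]))
im=p[120:330,180:460,::-1];cv2.imwrite('pics/f2.png',cv2.resize(im,None,fx=2.8,fy=2.8,interpolation=2))
print(s['joint_positions'].round(0),s['time_s'])
E
```

```text
lid top z 0.12359868673192127 6567 slope deg 1.348623445617528
2233 shoulder rim [ 0.63197203 -0.08465099  0.05202507] [ 0.69915696 -0.02732442  0.06390863] z med 0.058778303861895864
[-15.  42.  80.  -0.  59.  20.] 14.25
```

View pics/f2.png

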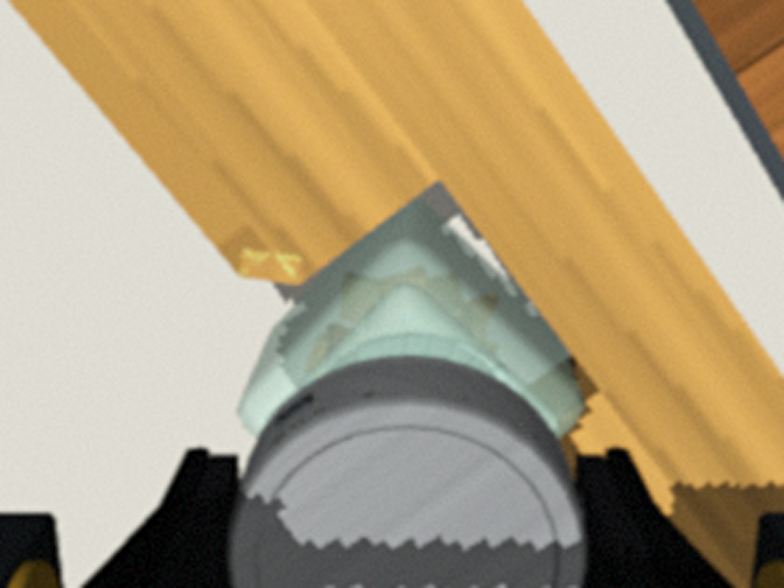

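The crop shows the jar standing in the notch against the back wall, and the lid is level above it. Handing in.

```bash
python3 -c "
from rig import bot
print(bot.hand_in())"; python3 st.py
```

```text
the job is handed in; nothing more can be done
None
the job is handed in; nothing more can be done
```

The job is handed in: the middle jar stands open in the rail's notch, and the gripper still holds its lid above it.

- **What I did:** I gripped the jar by its lid, squared it to the rail and slid it into the notch from the front. I then turned the lid about 73° anticlockwise in small steps and lifted it straight off, finishing at about 14.3 s.
- **Lid release:** While lifting, the wrist force stayed near zero, against 3–4 N when carrying the jar, so the threads had let go and the jar stayed down. A check partway through the turn showed no slip in the pads.
- **Lid at the end:** Its top is at about 124 mm, so its centre is about 29 mm above the jar's mouth and its lower edge about 20 mm above. It is level to about 1.3°, and the tool itself leans about 0.7°.
- **Jar at the end:** Its shoulder edge measured 59 mm against a nominal 60 mm, so it stands on the table. It sits near the back wall, turned a few degrees in the notch's play.
- **What disagreed:** The overhead and wrist cameras differed by about 3–5 mm in absolute position but agreed within 1.5 mm on the jar-to-notch distance. The tool also drifted back 3–4 mm while turning, and I corrected part of it.
- **Not checked:** I did not re-measure the other objects at the end; in the last views the arm hid some of them.

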